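Feed a mounted section through the guide channel into the tray

TASK

Slide the white tray along its rail until it is fully home against the stop, in line with the outlet of the guide channel. Then take the push stick by its orange handle and use its blade to push the green section right through the covered channel, so that it ends lying flat in the tray; do not touch the section with the gripper. Finally lay the stick down flat on the worktop, and leave the other things on the worktop where they are.

Things in the scene. Friction and masses are not known exactly. Their poses are not given: they have to be found in the camera images.
- feeder: Fixed aluminium guide channel with a pale grey cover and, across its outlet, the tray's rail. Origin on the worktop under the channel's middle; x axis = feed direction (inlet at x -70 mm, outlet at +70 mm), y to the left of that, z up. Cover from x -14 mm to the outlet, its top 43 mm above the worktop. All of it with the rail lies within x -78 to +143 mm, y -165 to +55 mm.
- outlet (a point): Middle of the channel floor at its outlet edge, 15 mm above the worktop; axes as the feeder's. The channel is 34 mm wide between walls 10 mm thick with tops 37 mm above the worktop; its mouth flares wider over the first 20 mm. Open above for the first 56 mm; then the cover leaves 22 mm of height over the channel floor.
- tray (a joint): Slide of the white tray along the rail, m, growing along the feeder's +y axis: 0 is the far end, 0.100 is fully home against the stop, in line with the channel. Stiff enough (1 to 2 N) to stay where it is left.
- tray_knob (a point): Middle of the red knob of the tray (upright cylinder 16 mm across, 27 mm high, its top 62 mm above the worktop; this point is 48 mm above the worktop). The knob stands on the tray's outer wall, away from the channel; axes as the feeder's.
- tray_floor (a point): Middle of the tray's floor, 7 mm above the worktop (8 mm below the channel floor); axes as the feeder's. Floor 60 mm along feeder x, 52 mm inside along y; walls 4 mm thick, tops 23 mm above the worktop, on three sides; open towards the channel (when home its edge is 2 mm from the outlet, the middle 32 mm). The knob is 34 mm from here along feeder +x.
- stick_grip (a point): Middle of the orange upright handle of the loose push stick (130 g): handle 44 mm long, 16 mm wide, top 56 mm above the stick's underside; this point is 38 mm above the underside. x axis points along the blade to its tip, z up. The handle stands on a foot plate 60 x 44 x 8 mm centred below it; the stick balances about 22 mm ahead of the handle's middle.
- stick_tip (a point): Middle of the end face of the stick's flat wooden blade (20 mm wide, 8 mm thick, flush with the underside), 200 mm from the handle's middle along its x axis and 4 mm above the underside.
- section_c: Green round mounted section, 30 mm in diameter, 16 mm high, 30 g, lying flat in the open inlet of the channel. Origin at the centre of its underside, z up.
- tweezers: Metal tweezers 128 mm long lying at the front; leave alone.
- marker_black: Black marker pen 136 mm long, 16 mm high, lying at the front; leave alone.
- section_e: Blue round section, 25 mm across, 15 mm high, on the worktop at the front; leave alone.
- section_f: Cream round section, 30 mm across, 15 mm high, on the worktop at the front; leave alone.
- loupe: Black round loupe, 38 mm across, 34 mm high, on the worktop to the right; leave alone.

How it is judged:
By the outcome, as a careful person would: the job done as asked, in the order asked, and still so for the second after the job is handed in, with the robot touching nothing.
It also fails if it takes over 58 s, if anything falls off the work surface, if the arm or the gripper's body presses on something with over 40 N, if the wrist force passes 120 N, or if a joint passes its speed limit or range.

ROBOT

A 7-joint arm with a two-finger parallel gripper is mounted at the origin on a cart in front of the work surface, level with it; the furniture and walls round the work are solid. World frame = base frame: x ahead of the robot, y to its left, z up, the work surface at z = 0. Lengths are in m, angles in rad, forces in N, time in s.
With the tool pointing down it reaches from about 0.35 to 0.9 m from the base axis. Payload 8.1 kg.
Tool frame: the origin (TCP) lies at the centre of the arm's flange, where the gripper is bolted on; the fingertips stand 178 mm ahead of it and the grasp point (between the pads) lies 159 mm ahead of it; z points along the fingers, y is the line along which they close (so a half turn about z gives the same grasp; the last joint's range is limited). The gripper opens to 92 mm and grips with 3 to 60 N. Pads are 19 mm wide; open, the fingers measure 130 mm over their backs; the gripper's body (75 mm by 190 mm) begins 47 mm behind the grasp point.
Start: joints at [1.063, 0.434, 0.025, 1.573, -0.012, 1.134, -0.075], TCP at [0.246, -0.575, 0.405] pointing down, gripper open.
Joint ranges: [-2.62, 2.62], [-0.44, 2.09], [-1.27, 1.32], [0.08, 2.57], [-1.32, 4.46], [0.12, 2], [-2.74, 2.74]. Speed limits (rad/s): [2.22, 2.22, 3.01, 3.01, 3.14, 3.14, 3.14].

INTERFACE

Orientations are given as a rotation vector (axis times angle).
In Python, from cell import arm gives the robot as it stands. The module is installed in compiled form; this text tells all that it offers.
- The arm moves only by the shell command python3 -m inch 'ROWS' [FORCE]. ROWS is text: rows parted by semicolons, each of 5 numbers parted by spaces: the shift along the tool's x, y, z in m, then the turn about the tool's z in rad, then the finger opening in m, from 0 to 0.0918. In form: x y z roll fingers; .... A call has 1 to 5 rows; each row is the pose to reach, as a shift and turn from the pose commanded when the call began, along the tool's axes at that moment; what a row does not reach only later rows make up. A row lasts 1/10 s, in which the tool goes at most 50 mm and 8.59 degrees, less where a joint would pass 70% of its speed; a pose out of reach is approached as far as the arm can. A call with a gripper value outside its range is refused whole. The fingers move at their own pace and stop on an object; FORCE is the grip in N (left out, the last holds). Time passes only in rows, so rows that repeat a pose let the fingers close. It gives the time, the measured TCP pose, the force, the opening and the grip force at its end, in the units of the state.
- arm.observe(): the state, without advancing time (a new reading comes with each control period).
- arm.get_image(name): name is "scene" or "top"; returns the picture (400x640x3 uint8, red, green, blue); there is no depth.
- arm.get_calibration(name): a dict with "intrinsics" (3x3 intrinsics, pixels), "distortion" ([k1, k2, p1, p2, k3] as OpenCV has them; the pictures are not rectified), "pose" (4x4, takes a point from camera to world coordinates). Camera axes: x right, y up, looking along -z (the intrinsics and any distortion apply to the point x, -y, -z); pixel columns grow to the right and rows downward; lengths in m; the calibration is good to about 2 mm. A picture is of the moment at which its call begins. get_calibration takes no time and is no camera call.
- arm.sign_off(): hands the job in; it is judged then, once.
Trained networks look in the newest picture that a camera, given by its name, has taken for a name from the list of things; names that differ only in an ending like _2 or _b are one class to them, and where a whole thing is asked for, a point or a joint stands for the part that bears it (a point fixed in the world has none). Each returns a list of dicts, best first, with "conf" (0 to 1); they miss things now and then, are a little off and sometimes report something else, mostly with a low value. They report only what shows in the picture. A call takes as long as a camera call.
- arm.look_for(camera, query): "point" ([row, column] in pixels, amid what is visible of it).
- arm.silhouettes(camera, query): "region" (400x640 bool, what is visible of it) and "point" ([row, column] in pixels, amid what is visible of it).
- arm.place_of(camera, query): "point" ([row, column] in pixels: a listed point, or the origin of a listed thing).
The state is a dict: "clock": time; "joints": joint angles; "dq": joint speeds; "joint_efforts": joint torques, N m; "position": TCP position; "ee_rot": TCP orientation; "force": force on the tool from outside, world axes, zero at the start; "ft_torque": the same for the moment, N m; "width": opening from 0.0 (shut) to 1.0 (fully open); "gripper_force": force on a finger pad.
Only numpy, scipy, OpenCV 4.12 (cv2) and the standard library are available. Lean on these libraries where they do the work, as an engineer would, in place of code of your own. Each camera call takes 0.05 s, during which the arm holds its last target. There are 200 camera calls.

## Working session

There is one attempt and no reset: what is moved stays moved. The work goes in short steps, Python scripts to look and compute and a shell command to move; the robot and the scene stay as the last step left them, time stands still between calls to the robot, and variables do not carry over. Pictures are saved under pics/ and viewed, at most 10 in all, crops included, and the job is handed in when it is done.

```bash
mkdir -p pics
cat > h.py <<'E'
import numpy as np, cv2
from cell import arm
def ray(cam,rc):
    c=arm.get_calibration(cam);K=np.array(c["intrinsics"]);D=np.array(c["distortion"]);T=np.array(c["pose"])
    p=cv2.undistortPoints(np.array([[[rc[1],rc[0]]]],float),K,D)[0,0]
    return T[:3,3],T[:3,:3]@np.array([p[0],-p[1],-1.])
def onz(cam,rc,z):
    o,d=ray(cam,rc);return o+d*(z-o[2])/d[2]
def proj(cam,P):
    c=arm.get_calibration(cam);K=np.array(c["intrinsics"]);D=np.array(c["distortion"]);T=np.array(c["pose"])
    q=(np.atleast_2d(P)-T[:3,3])@T[:3,:3]*[1,-1,-1]
    return cv2.projectPoints(q,np.zeros(3),np.zeros(3),K,D)[0][:,0,::-1]
E
python3 - <<'E'
from h import *
np.set_printoptions(precision=4,suppress=True)
for c in ("top","scene"):
    im=arm.get_image(c);cv2.imwrite(f"pics/{c}0.png",im[:,:,::-1])
    for n,z in (("feeder",0),("outlet",.015),("tray_knob",.048),("tray_floor",.007),("stick_grip",.038),("stick_tip",.004),("section_c",.015),("tweezers",0),("marker_black",.0),("section_e",0),("section_f",0),("loupe",0)):
        r=arm.place_of(c,n)[:2]
        print(c,n,[(np.round(x["point"],1),round(x["conf"],2),onz(c,x["point"],z)[:2]) for x in r])
s=arm.observe();print(s["clock"],s["position"],s["ee_rot"],s["force"],s["width"])
print(arm.get_calibration("top")["pose"],arm.get_calibration("scene")["pose"])
E
```

```text
top feeder [(array([197.6, 271.7]), 0.91, array([0.552, 0.013]))]
top outlet [(array([200.6, 248.7]), 0.93, array([0.5398, 0.0765])), (array([271.6, 358.7]), 0.17, array([ 0.3411, -0.2366]))]
top tray_knob [(array([174.5, 218.3]), 0.84, array([0.6075, 0.1588]))]
top tray_floor [(array([175.8, 236.2]), 0.72, array([0.6146, 0.1175]))]
top stick_grip [(array([232.1, 389.5]), 0.75, array([ 0.4494, -0.3209]))]
top stick_tip [(array([166.5, 358.6]), 0.94, array([ 0.6465, -0.24  ])), (array([198.4, 273. ]), 0.69, array([0.5489, 0.0086]))]
top section_c [(array([196.6, 289.8]), 0.49, array([ 0.5524, -0.0407])), (array([272.7, 330.8]), 0.48, array([ 0.3378, -0.159 ]))]
top tweezers [(array([267.6, 259.5]), 0.51, array([0.3508, 0.0415]))]
top marker_black [(array([274.1, 359.2]), 0.5, array([ 0.3343, -0.2393]))]
top section_e [(array([196.6, 289.8]), 0.49, array([ 0.5554, -0.0395])), (array([272.7, 330.8]), 0.48, array([ 0.3379, -0.1593]))]
top section_f [(array([196.6, 289.8]), 0.49, array([ 0.5554, -0.0395])), (array([272.7, 330.8]), 0.48, array([ 0.3379, -0.1593]))]
top loupe [(array([182.7
[... 1068 characters left out ...]
rray([223.3, 272.1]), 0.58, array([ 0.5561, -0.0624])), (array([252.1, 341.9]), 0.53, array([ 0.363 , -0.0758]))]
scene section_f [(array([223.3, 272.1]), 0.58, array([ 0.5561, -0.0624])), (array([252.1, 341.9]), 0.53, array([ 0.363 , -0.0758]))]
scene loupe [(array([161.3, 359.3]), 0.47, array([ 0.5927, -0.4748]))]
1.3 [ 0.2461 -0.5745  0.4047] [ 3.0775  0.6314 -0.    ] [-0.3784  0.2264  1.0518] 0.9995704863863021
[[ 0.005   0.9846 -0.1747  0.3283]
 [-0.9999  0.0073  0.0127 -0.1332]
 [ 0.0138  0.1746  0.9845  1.1234]
 [ 0.      0.      0.      1.    ]] [[-0.7667  0.3098 -0.5623 -0.082 ]
 [-0.642  -0.3786  0.6667  0.5538]
 [-0.0063  0.8722  0.4891  0.5709]
 [ 0.      0.      0.      1.    ]]
```

View pics/top0.png

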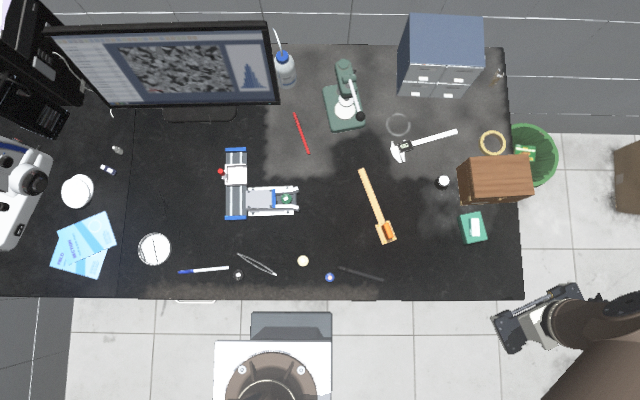

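View pics/scene0.png

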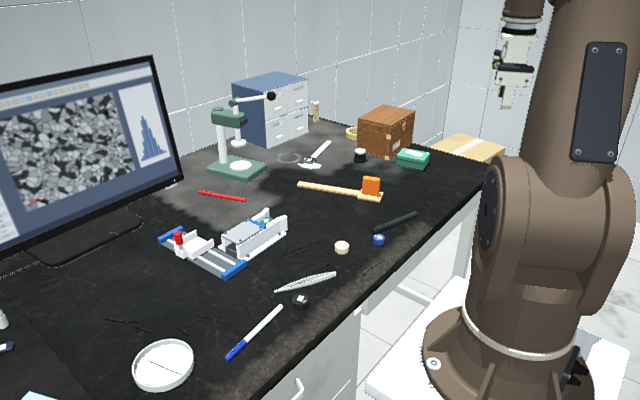

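Top view: feeder around (row 200, col 270), feeding left; the tray is at (176, 236) with its knob at (174, 219). The stick runs from (232, 389) to (168, 362). I'll fit the poses jointly from both cameras and check them with an overlay.

```bash
cat > fit.py <<'E'
from h import *
from scipy.optimize import least_squares
np.set_printoptions(precision=4,suppress=True)
def R(a): return np.array([[np.cos(a),-np.sin(a),0],[np.sin(a),np.cos(a),0],[0,0,1]])
def F(p,X): return np.array([p[0],p[1],0])+np.atleast_2d(X)@R(p[2]).T
fe={"feeder":lambda q:[0,0,0],"outlet":lambda q:[.07,0,.015],"tray_floor":lambda q:[.102,q-.1,.007],"tray_knob":lambda q:[.136,q-.1,.048],}
st={"stick_grip":lambda q:[0,0,.038],"stick_tip":lambda q:[.2,0,.004]}
def run(model,p0,near):
    obs=[]
    for c in ("top","scene"):
        arm.get_image(c)
        for n in model:
            for x in arm.place_of(c,n):
                pr=proj(c,F(p0,model[n](p0[3])))[0]
                if np.linalg.norm(pr-x["point"])<near: obs.append((c,n,x["point"]))
    f=lambda p:np.concatenate([proj(c,F(p,model[n](p[3])))[0]-pt for c,n,pt in obs]+[[0.001*(p[3]-p0[3])]])
    r=least_squares(f,p0,loss="soft_l1",x_scale=[.01,.01,.1,.01]);return r.x,[(c,n,np.round(proj(c,F(r.x,model[n](r.x[3])))[0]-pt,1)) for c,n,pt in obs]
if __name__=="__main__":
    pf,e=run(fe,[.549,.013,1.7,.02],15);print(pf,e)
    ps,e=run(st,[.45,-.32,.37,0],15);print(ps,e)
    for c,(r0,c0,h,w) in {"top":(140,210,110,200),"scene":(170,150,110,240)}.items():
        k=3.3 if c=="scene" else 4
        im=cv2.imread(f"pics/{c}0.png")[r0:r0+h,c0:c0+w];im=cv2.resize(im,None,fx=k,fy=k,interpolation=cv2.INTER_CUBIC)
        def poly(P,col,cl=True):
            q=((proj(c,P)-[r0,c0]+.5)*k-.5)[:,::-1];cv2.polylines(im,[np.round(q).astype(int)],cl,col,1)
        z=.037
        for y in(.017,.027,-.017,-.027): poly(F(pf,[[-.05,y,z],[.07,y,z]]),(0,255,255),False)
        t=pf[3]-.1
        poly(F(pf,[[.072,t+.03,.023],[.136,t+.03,.023],[.136,t-.03,.023],[.072,t-.03,.023]]),(0,0,255))
        poly(F(pf,[[-.014,.027,.043],[.07,.027,.043],[.07,-.027,.043],[-.014,-.027,.043]]),(255,0,255))
        poly(F(ps,[[.03,.01,.008],[.2,.01,.008],[.2,-.01,.008],[.03,-.01,.008]]),(255,0,0))
        poly(F(ps,[[.022,.008,.056],[-.022,.008,.056],[-.022,-.008,.056],[.022,-.008,.056]]),(0,255,0))
        cv2.imwrite(f"pics/{c}1.png",im)
E
python3 fit.py
```

```text
[0.5538 0.0074 1.7515 0.0181] [('top', 'feeder', array([ 0. , -0.4])), ('top', 'outlet', array([ 0.1, -0.8])), ('top', 'tray_floor', array([-1.1,  1.1])), ('top', 'tray_knob', array([ 0.4, -0.1])), ('scene', 'feeder', array([-0.2,  1.5])), ('scene', 'outlet', array([-1.4, -0.4])), ('scene', 'tray_floor', array([ 0.4, -3.7])), ('scene', 'tray_knob', array([0.7, 1.5]))]
[ 0.4526 -0.3232  0.4132  0.    ] [('top', 'stick_grip', array([-0. ,  0.1])), ('top', 'stick_tip', array([2.9, 0.4])), ('scene', 'stick_grip', array([-0.1, -1.8]))]
```

View pics/top1.png

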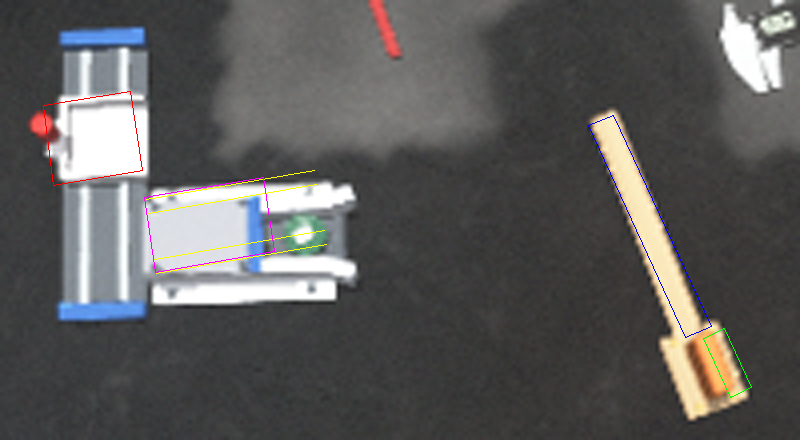

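View pics/scene1.png

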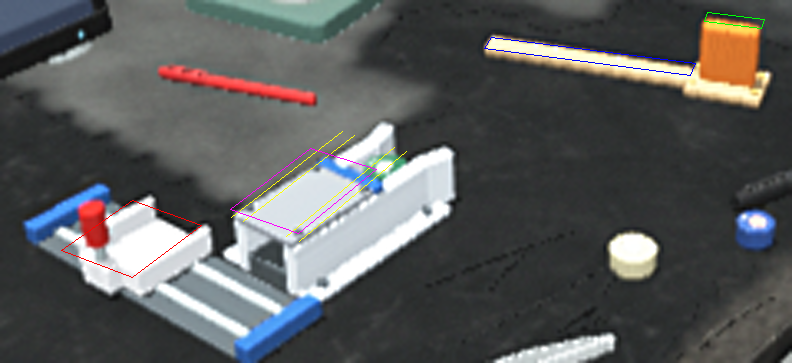

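```bash
cat > fit2.py <<'E'
from fit import *
cr=lambda c,u,v:(np.array([140,210]) if c=="top" else np.array([170,150]))+(np.array([v,u])+.5)/(4 if c=="top" else 3.3)-.5
# params x,y,yaw,q,w(cover half width)
ob=[("top",41,124,lambda p:[.136,p[3]-.1,.062]),("scene",93,206,lambda p:[.136,p[3]-.1,.062]),
("top",147,199,lambda p:[.07,-p[4],.043]),("top",150,271,lambda p:[.07,p[4],.043]),
("scene",235,207,lambda p:[.07,-p[4],.043]),("scene",300,233,lambda p:[.07,p[4],.043]),
("top",146,95,lambda p:[.072,p[3]-.13,.023]),("top",147,180,lambda p:[.072,p[3]-.07,.023]),
("top",57,97,lambda p:[.136,p[3]-.13,.023]),("top",263,195,lambda p:[-.014,-p[4],.043]),("top",263,270,lambda p:[-.014,p[4],.043])]
f=lambda p:np.concatenate([proj(c,F(p,g(p)))[0]-cr(c,u,v) for c,u,v,g in ob]+[[(p[2]-1.603)*50]])
r=least_squares(f,[.549,.013,1.603,.02,.02],x_scale=.01,loss="soft_l1");pf=r.x;print(pf,np.round(f(pf)[:-1].reshape(-1,2),1).tolist())
out=[]
for c,(r0,c0,h,w) in {"top":(145,212,75,95),"scene":(200,155,75,140)}.items():
        k=4
        im=arm.get_image(c)[:,:,::-1][r0:r0+h,c0:c0+w];im=cv2.resize(im,None,fx=k*1.4 if c=="scene" else 8,fy=k*1.4 if c=="scene" else 8,interpolation=cv2.INTER_CUBIC);k=im.shape[0]/h
        im=cv2.resize(im,None,fx=.5,fy=.5) if 0 else im
        k=im.shape[0]/h
        def poly(P,col,cl=True):
            q=((proj(c,P)-[r0,c0]+.5)*k-.5)[:,::-1];cv2.polylines(im,[np.round(q).astype(int)],cl,col,1)
        for y in(.017,.027,-.017,-.027): poly(F(pf,[[-.05,y,.037],[.07,y,.037]]),(0,255,255),False)
        t=pf[3]-.1
        poly(F(pf,[[.072,t+.03,.023],[.136,t+.03,.023],[.136,t-.03,.023],[.072,t-.03,.023]]),(0,0,255))
        w=pf[4]
        poly(F(pf,[[-.014,w,.043],[.07,w,.043],[.07,-w,.043],[-.014,-w,.043]]),(255,0,255))
        cv2.imwrite(f"pics/{c}2.png",im)
print(F(pf,[[0,0,0],[-.07,0,0],[.07,0,0],[.102,pf[3]-.1,0],[.136,pf[3]-.1,.048],[.136,0,.048]]))
for c in ("top","scene"):
    for n in("section_c","section_e","section_f"):
        print(c,n,[(np.round(x["point"]),onz(c,x["point"],.03 if 'c' in n else .007)[:2]) for x in arm.look_for(c,n)[:3]])
E
python3 fit2.py
```

```text
[0.543  0.0085 1.625  0.0215 0.0266] [[0.4, 1.0], [-0.6, -0.0], [0.2, -0.3], [0.9, -0.8], [0.6, -0.4], [1.5, -2.0], [0.1, 0.2], [-0.9, 0.2], [0.6, 0.3], [-0.1, 0.7], [-0.2, 1.2]]
[[ 0.543   0.0085  0.    ]
 [ 0.5468 -0.0614  0.    ]
 [ 0.5392  0.0784  0.    ]
 [ 0.6158  0.1146  0.    ]
 [ 0.614   0.1485  0.048 ]
 [ 0.5356  0.1443  0.048 ]]
top section_c [(array([260., 304.]), array([ 0.3718, -0.0842])), (array([198., 287.]), array([ 0.5441, -0.0342])), (array([274., 331.]), array([ 0.3341, -0.1586]))]
top section_e [(array([260., 304.]), array([ 0.3718, -0.0842])), (array([198., 287.]), array([ 0.5441, -0.0342])), (array([274., 331.]), array([ 0.3341, -0.1586]))]
top section_f [(array([260., 304.]), array([ 0.3718, -0.0842])), (array([198., 287.]), array([ 0.5441, -0.0342])), (array([274., 331.]), array([ 0.3341, -0.1586]))]
scene section_c [(array([251., 340.]), array([ 0.3458, -0.0432]))]
scene section_e [(array([251., 340.]), array([ 0.3458, -0.0432]))]
scene section_f [(array([251., 340.]), array([ 0.3458, -0.0432]))]
```

View pics/top2.png

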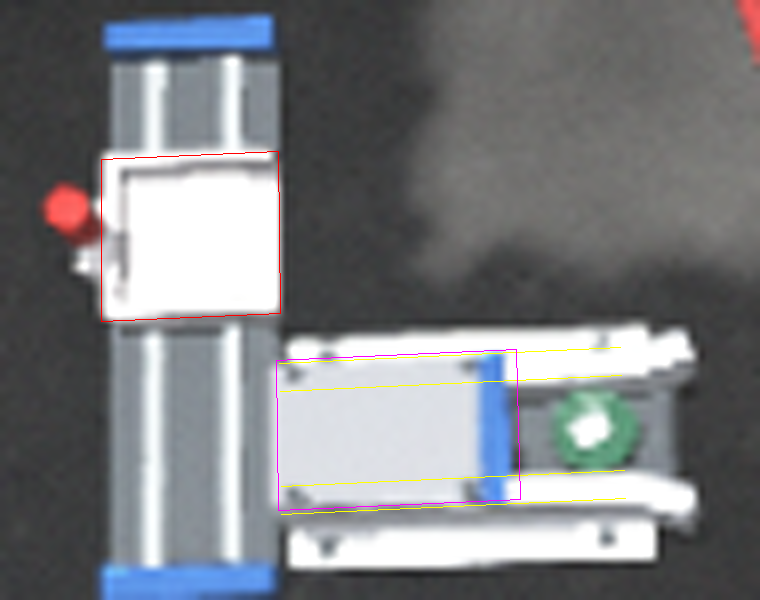

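Overlay: the feeder model matches the picture to about 1–2 mm. The channel runs towards +y at a yaw of about 1.61, and the tray is about 79 mm short of home. Next I move above the knob.

```bash
cat > go.py <<'E'
import sys;from h import *
from scipy.spatial.transform import Rotation as Ro
x,y,z,yaw=map(float,sys.argv[1:5]);s=arm.observe();M=Ro.from_rotvec(s["ee_rot"]).as_matrix()
d=M.T@(np.array([x,y,z])-s["position"]);cur=np.arctan2(M[1,0],M[0,0])
print("shift",d.round(4),"roll",round(-(yaw-cur),3),"t",s["clock"],"pos",np.round(s["position"],4),"yaw",round(cur,3),"F",np.round(s["force"],1),"j",np.round(s["joints"],2),"w",round(s["width"]*.0918,4))
E
for i in 1; do
python3 -m inch '0.156 -0.13 0.01 0 0.06; 0.156 -0.13 0.02 0 0.06; 0.156 -0.13 0.02 0 0.06; 0.156 -0.13 0.02 0 0.06; 0.156 -0.13 0.02 0 0.06' 10
python3 -m inch '0.156 -0.13 0.02 0 0.06; 0.156 -0.13 0.02 0 0.06; 0.156 -0.13 0.02 0 0.06; 0.156 -0.13 0.02 0 0.06; 0.156 -0.13 0.02 0 0.06'
python3 -m inch '0.156 -0.13 0.02 0 0.06; 0.156 -0.13 0.02 0 0.06; 0.156 -0.13 0.02 0 0.06; 0.156 -0.13 0.02 0 0.06; 0.156 -0.13 0.02 0 0.06'
python3 -m inch '0.14 -0.12 0.02 -0.6 0.06; 0.14 -0.12 0.02 -0.6 0.06; 0.14 -0.12 0.02 -0.6 0.06; 0.14 -0.12 0.02 -0.6 0.06; 0.14 -0.12 0.02 -0.6 0.06'
python3 -m inch '0 0 0 -0.6 0.06; 0 0 0 -0.6 0.06; 0 0 0 -0.6 0.06; 0 0 0 -0.6 0.06; 0 0 0 -0.6 0.06'
done
python3 go.py 0.614 0.1485 0.25 1.61
```

```text
clock: 3.0
position: [0.3417, -0.3877, 0.3844]
ee_rot: [-3.072, -0.644, -0.002]
force: [-0.0, -0.7, 0.1]
width: 0.667
gripper_force: 0.0
clock: 3.5
position: [0.4331, -0.207, 0.3646]
ee_rot: [-3.073, -0.645, -0.003]
force: [0.1, -1.3, 0.4]
width: 0.654
gripper_force: 0.0
clock: 4.0
position: [0.5248, -0.0257, 0.3446]
ee_rot: [-3.072, -0.643, -0.003]
force: [0.6, 0.2, 0.1]
width: 0.651
gripper_force: 0.0
clock: 4.5
position: [0.6052, 0.1382, 0.324]
ee_rot: [-2.743, -1.525, -0.002]
force: [-0.4, 0.2, -0.0]
width: 0.653
gripper_force: 0.0
clock: 5.0
position: [0.6045, 0.1317, 0.3245]
ee_rot: [2.183, 2.258, -0.001]
force: [-0.4, -0.0, 0.0]
width: 0.649
gripper_force: 0.0
shift [0.0166 0.0101 0.0745] roll -0.005 t 5.0 pos [0.6045 0.1317 0.3245] yaw 1.605 F [-0.4 -0.   0. ] j [ 0.06  0.56 -0.53  1.65  0.32  1.02 -0.55] w 0.0596
```

```bash
python3 -m inch '0.0166 0.01 0.03 0 0.06; 0.0166 0.01 0.06 0 0.06; 0.0166 0.01 0.09 0 0.06; 0.0166 0.01 0.112 0 0.06; 0.0166 0.01 0.112 0 0.06'
python3 -m inch '0 0 0 0 0; 0 0 0 0 0; 0 0 0 0 0; 0 0 0 0 0' 8
python3 go.py 0.5356 0.1443 0.212 1.61
python3 - <<'E'
from h import *
im=arm.get_image("scene")[150:310,90:310,::-1];im2=arm.get_image("top")[120:230,180:320,::-1]
a=cv2.resize(im,(660,480),interpolation=cv2.INTER_CUBIC);cv2.imwrite("pics/k.png",a)
E
```

```text
clock: 5.5
position: [0.6126, 0.1488, 0.2096]
ee_rot: [-2.188, -2.252, 0.009]
force: [-0.5, -1.3, 0.7]
width: 0.656
gripper_force: 0.0
clock: 5.9
position: [0.614, 0.1506, 0.2139]
ee_rot: [2.184, 2.257, 0.002]
force: [0.5, -0.5, -0.2]
width: 0.351
gripper_force: 0.0
shift [-0.0037 -0.0786  0.0017] roll -0.006 t 5.9 pos [0.614  0.1506 0.2139] yaw 1.604 F [ 0.5 -0.5 -0.2] j [-0.01  0.7  -0.48  1.71  0.41  0.83 -0.64] w 0.0322
```

View pics/k.png

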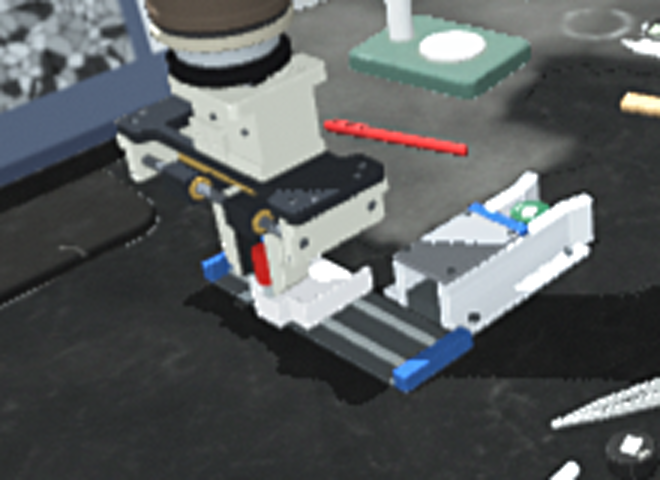

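The knob (crop 262, 265) sits between the fingers. Next: close on it and drag.

```bash
python3 -m inch '0 0 0 0 0; 0 0 0 0 0; 0 0 0 0 0; 0 0 0 0 0' 12
python3 -m inch '0 -0.014 0 0 0; 0 -0.028 0 0 0; 0 -0.042 0 0 0; 0 -0.056 0 0 0; 0 -0.07 0 0 0'
python3 -m inch '0 -0.003 0 0 0; 0 -0.005 0 0 0; 0 -0.007 0 0 0; 0 -0.009 0 0 0; 0 -0.009 0 0 0'
```

```text
clock: 6.4
position: [0.6138, 0.1506, 0.213]
ee_rot: [2.183, 2.258, 0.001]
force: [-0.6, -0.2, 5.1]
width: 0.169
gripper_force: 12.0
clock: 6.9
position: [0.5438, 0.1477, 0.213]
ee_rot: [2.183, 2.257, 0.001]
force: [2.8, -1.1, 2.5]
width: 0.167
gripper_force: 12.0
clock: 7.4
position: [0.5355, 0.1474, 0.2129]
ee_rot: [2.184, 2.257, 0.001]
force: [1.6, -4.0, 5.4]
width: 0.168
gripper_force: 12.0
```

Not at the stop yet (1.6 N). Continue in small steps.

```bash
python3 -m inch '0 -0.001 0 0 0; 0 -0.002 0 0 0; 0 -0.002 0 0 0'
python3 -m inch '0 -0.001 0 0 0; 0 -0.002 0 0 0; 0 -0.002 0 0 0'
python3 -m inch '0 -0.001 0 0 0; 0 -0.002 0 0 0; 0 -0.002 0 0 0'
```

```text
clock: 7.7
position: [0.5349, 0.1472, 0.213]
ee_rot: [2.183, 2.255, 0.005]
force: [8.7, -3.9, -0.9]
width: 0.171
gripper_force: 12.0
clock: 8.0
position: [0.5343, 0.147, 0.2131]
ee_rot: [2.183, 2.253, 0.01]
force: [16.1, -2.8, -7.6]
width: 0.173
gripper_force: 12.0
clock: 8.3
position: [0.5337, 0.1469, 0.2132]
ee_rot: [2.183, 2.252, 0.014]
force: [21.7, -3.3, -15.3]
width: 0.173
gripper_force: 12.0
```

```bash
python3 -m inch '0 0 0 0 0.06; 0 0 0 0 0.06; 0 0 0 0 0.06; 0 0 0 0 0.06'
python3 -m inch '0 0.003 -0.03 0 0.06; 0 0.003 -0.06 0 0.06; 0 0.003 -0.1 0 0.06; 0 0.003 -0.1 0 0.06'
python3 go.py 0.458 -0.321 0.30 0.413
python3 - <<'E'
from fit import *
fe={k:fe[k] for k in fe}
for i in (0,):
    arm.get_image("top");arm.get_image("scene")
    print([ (c,[(np.round(x["point"],1),onz(c,x["point"],.048)) for x in arm.place_of(c,"tray_knob")[:1]]) for c in("top","scene")])
    for c in("top","scene"):
        for x in arm.silhouettes(c,"stick_grip")[:1]:
            m=x["region"];ys,xs=np.nonzero(m);P=np.array([onz(c,(r,q),.006)[:2] for r,q in zip(ys,xs)])
            mu=P.mean(0);w,v=np.linalg.eigh(np.cov((P-mu).T));d=v[:,1]*np.sign(v[0,1]);t=(P-mu)@d
            print(c,x["conf"],len(P),mu,np.arctan2(d[1],d[0]),t.min(),t.max(),"tip",mu+d*t.max())
            B=P[(t>t.max()-.12)];mb=B.mean(0);w,v=np.linalg.eigh(np.cov((B-mb).T));d=v[:,1]*np.sign(v[0,1]);t=(B-mb)@d
            tip=mb+d*t.max();print("blade yaw",np.arctan2(d[1],d[0]),"tip",tip,"grip",tip-.2*d)
            cv2.imwrite(f"pics/sil_{c}.png",m.astype(np.uint8)*255)
E
```

```text
clock: 8.7
position: [0.5281, 0.1482, 0.2123]
ee_rot: [-2.182, -2.259, 0.001]
force: [1.4, -0.3, -0.3]
width: 0.47
gripper_force: 0.0
clock: 9.1
position: [0.5326, 0.1494, 0.3173]
ee_rot: [2.181, 2.258, 0.01]
force: [1.0, 0.8, -0.5]
width: 0.653
gripper_force: 0.0
shift [-0.4675 -0.091   0.0155] roll 1.193 t 9.1 pos [0.5326 0.1494 0.3173] yaw 1.606 F [ 1.   0.8 -0.5] j [ 0.04  0.47 -0.56  1.82  0.31  0.93 -0.62] w 0.06
[('top', [(array([199.7, 216.8]), array([0.5354, 0.1591, 0.048 ]))]), ('scene', [(array([250.8, 204. ]), array([0.5364, 0.1453, 0.048 ]))])]
top 0.77 663 [ 0.5137 -0.2908] 0.33409905360632186 -0.09415712061724019 0.13315176063056453 tip [ 0.6395 -0.2471]
blade yaw 0.33327788428737326 tip [ 0.6394 -0.2469] grip [ 0.4504 -0.3124]
scene 0.78 824 [ 0.5043 -0.3117] 0.5804564015800647 -0.07828348629074133 0.14909131345249274 tip [ 0.629  -0.2299]
blade yaw 0.3480353646999223 tip [ 0.6373 -0.2426] grip [ 0.4493 -0.3108]
```

```bash
cat > st.py <<'E'
from h import *
p=[.451,-.314,.345]
R=lambda a: np.array([[np.cos(a),-np.sin(a),0],[np.sin(a),np.cos(a),0],[0,0,1]])
def F(X): return np.array([p[0],p[1],0])+np.atleast_2d(X)@R(p[2]).T
out=[]
for c,(r0,c0,h,w) in {"top":(160,350,90,55),"scene":(165,290,50,100)}.items():
    k=6.5 if c=="top" else 5
    im=arm.get_image(c)[r0:r0+h,c0:c0+w,::-1];im=cv2.resize(im,None,fx=k,fy=k,interpolation=cv2.INTER_CUBIC)
    def poly(P,col):
        q=((proj(c,P)-[r0,c0]+.5)*k-.5)[:,::-1];cv2.polylines(im,[np.round(q).astype(int)],True,col,1)
    poly(F([[.03,.01,.008],[.2,.01,.008],[.2,-.01,.008],[.03,-.01,.008]]),(255,0,0))
    poly(F([[.03,.022,.008],[-.03,.022,.008],[-.03,-.022,.008],[.03,-.022,.008]]),(255,0,255))
    poly(F([[.022,.008,.056],[-.022,.008,.056],[-.022,-.008,.056],[.022,-.008,.056]]),(0,255,0))
    out.append(im)
H=max(o.shape[0] for o in out);out=[cv2.copyMakeBorder(o,0,H-o.shape[0],0,0,cv2.BORDER_CONSTANT) for o in out]
im=np.hstack(out);print(im.shape);cv2.imwrite("pics/st.png",im[:600,:800] if im.shape[1]<=800 else cv2.resize(im,(800,int(im.shape[0]*800/im.shape[1]))))
E
python3 st.py
```

```text
(585, 858, 3)
```

View pics/st.png

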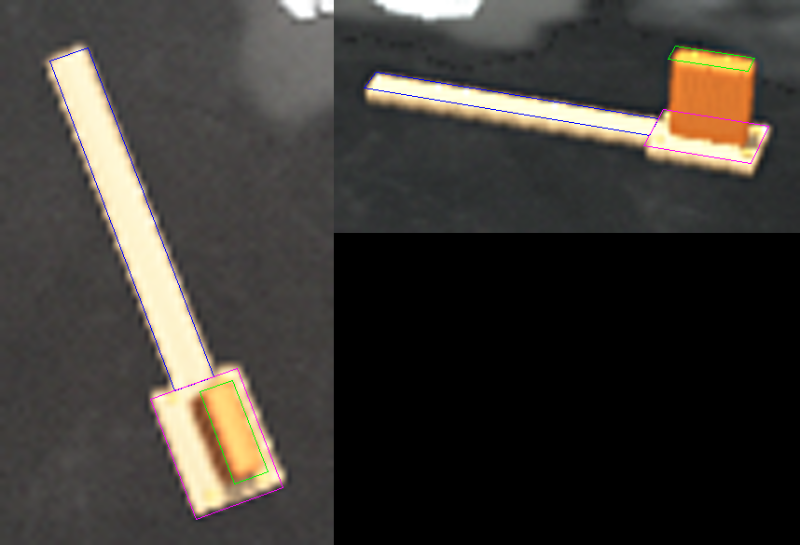

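The overlay of the stick fits in both views: handle at (0.4505, -0.3145), yaw 0.345. Next I move over it.

```bash
python3 -m inch '-0.229 -0.046 0 0 0.06; -0.229 -0.046 0 0 0.06; -0.229 -0.046 0 0 0.06; -0.229 -0.046 0 0 0.06; -0.229 -0.046 0 0 0.06'
python3 -m inch '-0.229 -0.046 0.01 0.63 0.06; -0.229 -0.046 0.01 0.63 0.06; -0.229 -0.046 0.01 0.63 0.06; -0.229 -0.046 0.01 0.63 0.06; -0.229 -0.046 0.01 0.63 0.06'
python3 -m inch '0 0 0 0.63 0.06; 0 0 0 0.63 0.06; 0 0 0 0.63 0.06; 0 0 0 0.63 0.06; 0 0 0 0.63 0.06'
python3 go.py 0.457 -0.3115 0.197 0.345
```

```text
clock: 10.0
position: [0.4923, -0.0862, 0.3121]
ee_rot: [-2.186, -2.255, 0.003]
force: [0.9, -0.6, -0.6]
width: 0.648
gripper_force: 0.0
clock: 10.5
position: [0.4538, -0.3166, 0.3021]
ee_rot: [2.782, 1.459, -0.002]
force: [0.2, -0.5, 0.8]
width: 0.654
gripper_force: 0.0
clock: 11.0
position: [0.4553, -0.3128, 0.3022]
ee_rot: [-3.095, -0.534, 0.001]
force: [-0.4, -0.0, 0.0]
width: 0.653
gripper_force: 0.0
shift [ 0.0021 -0.0006  0.1052] roll -0.003 t 11.0 pos [ 0.4553 -0.3128  0.3022] yaw 0.342 F [-0.4 -0.   0. ] j [ 0.63  0.44 -0.17  1.86  0.1   0.85 -0.82] w 0.06
```

```bash
python3 -m inch '0.002 -0.001 0.04 0 0.06; 0.002 -0.001 0.08 0 0.06; 0.002 -0.001 0.105 0 0.06; 0.002 -0.001 0.105 0 0.06; 0.002 -0.001 0.105 0 0.06'
python3 -m inch '0 0 0 0 0; 0 0 0 0 0; 0 0 0 0 0; 0 0 0 0 0; 0 0 0 0 0' 50
python3 -m inch '0 0 0 0 0; 0 0 0 0 0; 0 0 0 0 0; 0 0 0 0 0'
python3 go.py 0.457 -0.3115 0.197 0.345
```

```text
clock: 11.5
position: [0.4569, -0.3113, 0.1978]
ee_rot: [-3.094, -0.542, 0.001]
force: [0.2, -0.9, 0.6]
width: 0.655
gripper_force: 0.0
clock: 12.0
position: [0.4568, -0.3115, 0.1981]
ee_rot: [3.095, 0.539, 0.001]
force: [0.8, -0.8, -0.3]
width: 0.269
gripper_force: 0.0
clock: 12.4
position: [0.4569, -0.3115, 0.1979]
ee_rot: [3.095, 0.539, 0.0]
force: [0.1, -0.7, 3.9]
width: 0.172
gripper_force: 50.0
shift [0.0001 0.     0.0009] roll -0.0 t 12.4 pos [ 0.4569 -0.3115  0.1979] yaw 0.345 F [ 0.1 -0.7  3.9] j [ 0.61  0.58 -0.15  1.94  0.14  0.63 -0.85] w 0.0158
```

```bash
python3 -m inch '0 0 -0.008 0 0; 0 0 -0.02 0 0; 0 0 -0.035 0 0; 0 0 -0.05 0 0; 0 0 -0.06 0 0'
python3 -m inch '0 0 0 -0.05 0; 0 0 0 -0.13 0; 0 0 0 -0.23 0; 0 0 0 -0.33 0; 0 0 0 -0.43 0'
python3 -m inch '0 0 0 -0.1 0; 0 0 0 -0.2 0; 0 0 0 -0.3 0; 0 0 0 -0.4 0; 0 0 0 -0.5 0'
python3 -m inch '0 0 0 -0.1 0; 0 0 0 -0.2 0; 0 0 0 -0.27 0; 0 0 0 -0.32 0; 0 0 0 -0.337 0'
python3 -m inch '0 0 0 0 0; 0 0 0 0 0'
python3 go.py 0.554 -0.28 0.258 1.612
```

```text
clock: 12.9
position: [0.457, -0.3114, 0.2595]
ee_rot: [3.094, 0.539, 0.002]
force: [0.6, -0.7, -1.6]
width: 0.176
gripper_force: 50.0
clock: 13.4
position: [0.4567, -0.3114, 0.2582]
ee_rot: [2.906, 1.193, -0.0]
force: [-0.2, -0.9, -2.1]
width: 0.173
gripper_force: 50.0
clock: 13.9
position: [0.4567, -0.3114, 0.2582]
ee_rot: [2.521, 1.874, -0.0]
force: [-0.3, -0.3, -1.7]
width: 0.174
gripper_force: 50.0
clock: 14.4
position: [0.4567, -0.3115, 0.2581]
ee_rot: [2.174, 2.267, -0.0]
force: [-0.6, 0.9, -1.0]
width: 0.169
gripper_force: 50.0
clock: 14.6
position: [0.4567, -0.3114, 0.2579]
ee_rot: [2.177, 2.265, -0.0]
force: [0.3, 0.4, -1.8]
width: 0.171
gripper_force: 50.0
shift [ 0.0276  0.0984 -0.0001] roll -0.002 t 14.6 pos [ 0.4567 -0.3114  0.2579] yaw 1.61 F [ 0.3  0.4 -1.8] j [ 0.86  0.54 -0.5   1.88  0.35  0.81  0.22] w 0.0157
```

```bash
python3 -m inch '0.005 0.015 0 0 0; 0.01 0.045 0 0 0; 0.018 0.075 0 0 0; 0.02 0.092 0 0 0; 0.02 0.0985 0 0 0'
python3 -m inch '0 0 0 0 0; 0 0 0 0 0'
cat > ov.py <<'E'
import sys;from h import *
from scipy.spatial.transform import Rotation as Ro
s=arm.observe();M=Ro.from_rotvec(s["ee_rot"]).as_matrix()
Rf=np.array([[np.cos(1.612),-np.sin(1.612),0],[np.sin(1.612),np.cos(1.612),0],[0,0,1]])
S=lambda X: s["position"]+(np.atleast_2d(X)*[1,-1,-1]+[-.007,0,.198])@M.T   # stick coords (underside z=0)
Fd=lambda X: np.array([.5425,.008,0])+np.atleast_2d(X)@Rf.T
print("tip in feeder",(S([.2,0,0])[0]-[.5425,.008,0])@Rf,s["clock"],"grip",(s["position"]-[.5425,.008,0])@Rf)
def draw(name,crops):
    out=[]
    for c,r0,c0,h,w,k in crops:
        im=arm.get_image(c)[r0:r0+h,c0:c0+w,::-1];im=cv2.resize(im,None,fx=k,fy=k,interpolation=cv2.INTER_CUBIC)
        def poly(P,col):
            q=((proj(c,P)-[r0,c0]+.5)*k-.5)[:,::-1];cv2.polylines(im,[np.round(q).astype(int)],True,col,1)
        if len(sys.argv)<2:
            for z in(0,.008): poly(S([[.03,.01,z],[.2,.01,z],[.2,-.01,z],[.03,-.01,z]]),(255,0,0))
        for y in(-.017,.017): poly(Fd([[-.05,y,.037],[-.014,y,.037]]),(0,255,255))
        out.append(im)
    W=max(o.shape[1] for o in out);out=[cv2.copyMakeBorder(o,0,0,0,W-o.shape[1],cv2.BORDER_CONSTANT) for o in out]
    im=np.vstack(out);print(im.shape);cv2.imwrite(name,im)
E
python3 - <<'E'
from ov import *
draw("pics/ov.png",[("top",165,210,70,190,4),("scene",150,150,110,260,2.8)])
E
```

```text
clock: 15.1
position: [0.5571, -0.2854, 0.2578]
ee_rot: [2.172, 2.269, 0.003]
force: [0.1, 0.6, -0.8]
width: 0.168
gripper_force: 50.0
clock: 15.3
position: [0.5537, -0.2877, 0.2574]
ee_rot: [-2.176, -2.265, 0.002]
force: [0.7, -0.8, -1.3]
width: 0.174
gripper_force: 50.0
tip in feeder [-0.1028949   0.0010333   0.05936877] 15.3 grip [-0.29586854  0.00095937  0.25739445]
(588, 760, 3)
```

View pics/ov.png

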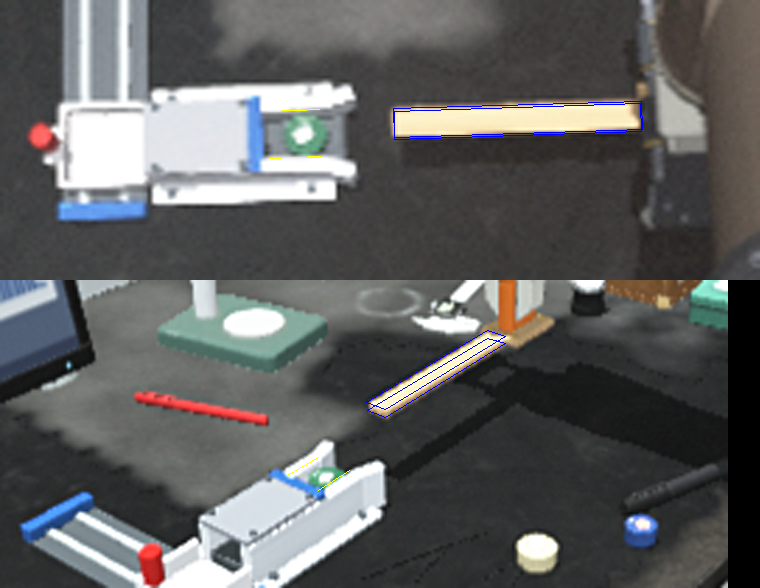

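Stick level and in line (0.5 mm residuals); tray home. Next I lower it and push.

```bash
python3 -m inch '0 0 0.012 0 0; 0 0 0.026 0 0; 0 0 0.037 0 0; 0 0 0.041 0 0; 0 0 0.041 0 0'
python3 -m inch '0.008 0 0 0 0; 0.018 0 0 0 0; 0.028 0 0 0 0; 0.037 0 0 0 0; 0.045 0 0 0 0'
python3 -m inch '0.008 0 0 0 0; 0.016 0 0 0 0; 0.025 0 0 0 0; 0.034 0 0 0 0; 0.043 0 0 0 0'
python3 -c "import ov"
```

```text
clock: 15.9
position: [0.554, -0.2872, 0.2155]
ee_rot: [-2.174, -2.265, 0.001]
force: [-0.6, 0.3, -1.7]
width: 0.173
gripper_force: 50.0
clock: 16.4
position: [0.5526, -0.2411, 0.2171]
ee_rot: [2.174, 2.267, 0.0]
force: [0.7, 0.7, -1.6]
width: 0.173
gripper_force: 50.0
clock: 16.9
position: [0.5508, -0.1987, 0.2167]
ee_rot: [-2.176, -2.266, -0.0]
force: [0.4, -0.8, -1.7]
width: 0.174
gripper_force: 50.0
tip in feeder [-0.01386335  0.00020017  0.01871592] 16.9 grip [-0.20686764  0.00026372  0.21671173]
```

```bash
python3 -m inch '0.008 0 0 0 0; 0.016 0 0 0 0; 0.024 0 0 0 0; 0.032 0 0 0 0; 0.04 0 0 0 0'
python3 -m inch '0.007 0 0 0 0; 0.014 0 0 0 0; 0.021 0 0 0 0; 0.028 0 0 0 0; 0.034 0 0 0 0'
python3 -c "import ov"
python3 - <<'E'
from h import *
arm.get_image("top");arm.get_image("scene")
for c in("top","scene"):
  print(c,[(np.round(x["point"],1),x["conf"],onz(c,x["point"],.02)[:2]) for x in arm.look_for(c,"section_c")])
E
```

```text
clock: 17.4
position: [0.5491, -0.1589, 0.2167]
ee_rot: [2.175, 2.266, -0.0]
force: [-1.0, 0.2, -1.6]
width: 0.168
gripper_force: 50.0
clock: 17.9
position: [0.5477, -0.1249, 0.2167]
ee_rot: [-2.175, -2.267, -0.0]
force: [0.1, 0.0, -1.7]
width: 0.17
gripper_force: 50.0
tip in feeder [0.0600202  0.00020054 0.01872594] 17.9 grip [-0.13298744  0.00023093  0.21671849]
top [(array([262.1, 306.7]), 0.51, array([ 0.36641611, -0.09190128])), (array([199.2, 243.7]), 0.4, array([0.54280715, 0.08999654]))]
scene [(array([244.9, 228.3]), 0.71, array([0.54664024, 0.07770937])), (array([251.3, 336.5]), 0.66, array([ 0.35754819, -0.04886855])), (array([242.4, 233.4]), 0.5, array([0.54518974, 0.06481751])), (array([238.2, 380.3]), 0.42, array([ 0.31333696, -0.14586013]))]
```

```bash
python3 -m inch '0.005 0 0 0 0; 0.01 0 0 0 0; 0.015 0 0 0 0; 0.02 0 0 0 0; 0.024 0 0 0 0'
python3 -m inch '0.003 0 0 0 0; 0.004 0 0 0 0; 0.004 0 0 0 0'
python3 -m inch '-0.006 0 0 0 0; -0.018 0 0 0 0; -0.034 0 0 0 0; -0.05 0 0 0 0; -0.066 0 0 0 0'
python3 - x <<'E'
from ov import *
draw("pics/tr.png",[("top",165,210,60,90,6),("scene",215,155,60,140,4.2)])
E
```

```text
clock: 18.6
position: [0.5468, -0.1009, 0.2167]
ee_rot: [-2.175, -2.267, -0.0]
force: [0.2, -0.1, -1.7]
width: 0.172
gripper_force: 50.0
clock: 18.9
position: [0.5467, -0.0974, 0.2167]
ee_rot: [2.175, 2.267, -0.0]
force: [0.6, -0.6, -2.4]
width: 0.171
gripper_force: 50.0
clock: 19.4
position: [0.5492, -0.1659, 0.2166]
ee_rot: [2.177, 2.265, -0.001]
force: [0.6, -0.4, -0.6]
width: 0.172
gripper_force: 50.0
tip in feeder [0.01888891 0.00016713 0.01854906] 19.4 grip [-0.17400837  0.00047659  0.21664888]
(612, 588, 3)
```

View pics/tr.png

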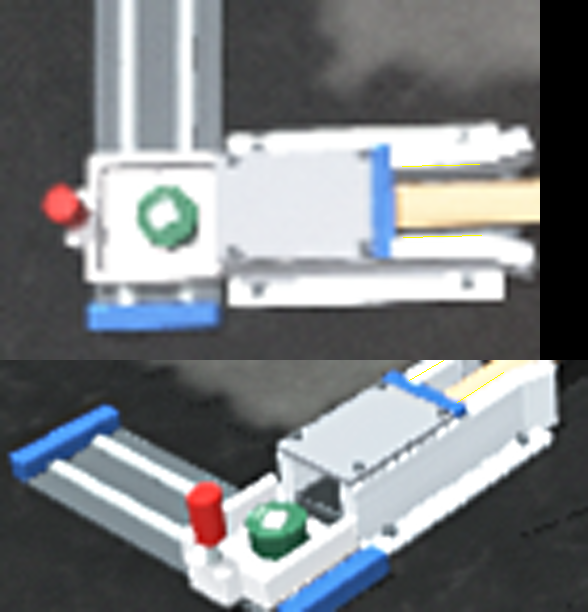

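The section lies in the tray (crop 167, 215 in the top view; upright in the scene view). Next I retract and lay the stick down behind the inlet, where the worktop is free.

```bash
python3 -m inch '-0.014 0 0 0 0; -0.028 0 0 0 0; -0.042 0 0 0 0; -0.056 0 0 0 0; -0.07 0 0 0 0'
python3 -m inch '-0.015 0 0 0 0; -0.032 0 0 0 0; -0.05 0 0 0 0; -0.064 0 0 0 0; -0.07 0 0 0 0'
python3 -m inch '0 0 0.006 0 0; 0 0 0.012 0 0; 0 0 0.016 0 0; 0 0 0.018 0 0; 0 0 0.018 0 0'
python3 -c "import ov"
```

```text
clock: 20.0
position: [0.5522, -0.2349, 0.2167]
ee_rot: [2.176, 2.266, -0.0]
force: [0.7, 0.0, -1.5]
width: 0.171
gripper_force: 50.0
clock: 20.5
position: [0.5547, -0.3058, 0.2165]
ee_rot: [2.178, 2.264, -0.001]
force: [-0.2, -0.0, -1.5]
width: 0.175
gripper_force: 50.0
clock: 21.0
position: [0.5552, -0.3027, 0.1985]
ee_rot: [-2.174, -2.267, -0.0]
force: [-0.0, 0.4, -2.1]
width: 0.171
gripper_force: 50.0
tip in feeder [-0.1178274   0.00035428  0.00055492] 21.0 grip [-3.10915319e-01  1.43600510e-04  1.98469076e-01]
```

```bash
python3 -m inch '0 0 0.001 0 0; 0 0 0.001 0 0; 0 0 0.001 0 0'
python3 -m inch '0 0 0 0 0.03; 0 0 0 0 0.06; 0 0 0 0 0.06; 0 0 0 0 0.06; 0 0 0 0 0.06' 10
python3 -m inch '0 0 -0.02 0 0.06; 0 0 -0.05 0 0.06; 0 0 -0.09 0 0.06; 0 0 -0.13 0 0.06; 0 0 -0.16 0 0.06'
python3 -m inch '-0.05 0 -0.04 0 0.06; -0.1 0 -0.04 0 0.06; -0.15 0 -0.04 0 0.06; -0.2 0 -0.04 0 0.06; -0.2 0 -0.04 0 0.06'
python3 - <<'E'
from h import *
a=arm.get_image("top")[150:300,200:480,::-1];b=arm.get_image("scene")[150:330,130:430,::-1]
a=cv2.resize(a,(560,300),interpolation=cv2.INTER_CUBIC);b=cv2.resize(b,(500,300),interpolation=cv2.INTER_CUBIC)
b=cv2.copyMakeBorder(b,0,0,0,60,cv2.BORDER_CONSTANT)
cv2.imwrite("pics/end.png",np.vstack([a,b]))
E
```

```text
clock: 21.3
position: [0.5552, -0.3032, 0.198]
ee_rot: [2.175, 2.266, 0.001]
force: [-0.1, 0.7, 0.5]
width: 0.172
gripper_force: 50.0
clock: 21.8
position: [0.555, -0.3034, 0.1977]
ee_rot: [2.176, 2.266, -0.0]
force: [0.5, -0.2, 0.2]
width: 0.554
gripper_force: 0.0
clock: 22.3
position: [0.5553, -0.3032, 0.3605]
ee_rot: [2.174, 2.265, 0.001]
force: [0.4, -0.2, 0.5]
width: 0.651
gripper_force: 0.0
clock: 22.8
position: [0.5605, -0.5101, 0.3965]
ee_rot: [2.184, 2.258, -0.006]
force: [-0.2, -0.2, -0.6]
width: 0.657
gripper_force: 0.0
```

View pics/end.png

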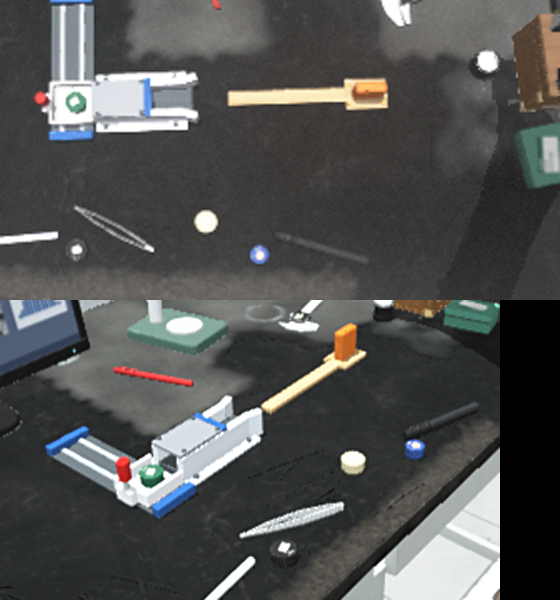

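The stick lies flat on the worktop, the section is flat in the home tray, and everything else is where it was. Let the arm settle, then hand in.

```bash
python3 -m inch '0 0 0 0 0.06; 0 0 0 0 0.06; 0 0 0 0 0.06' && python3 -c "from cell import arm; print(arm.sign_off())"
```

```text
clock: 23.2
position: [0.5639, -0.5014, 0.3983]
ee_rot: [2.173, 2.269, 0.001]
force: [-0.2, -0.0, 0.0]
width: 0.653
gripper_force: 0.0
the job is handed in; nothing more can be done
None
```

The job is handed in at 23.2 s: the tray is home against its stop, the green section lies flat in it, the push stick is flat on the worktop, and the last pictures show the other things undisturbed.

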